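# Set up a lens check on the lab bench

### The arm

A 6-joint arm with a two-finger parallel gripper is mounted at the origin on the work surface. World frame = base frame: x ahead of the robot, y to its left, z up, the work surface at z = 0. Lengths are in m, angles in rad, forces in N, time in s.
With the tool pointing down it reaches from about 0.35 to 0.975 m from the base axis. Payload 4.9 kg.
Tool frame: the origin (TCP) lies at the very end of the fingers, on their centre line; the grasp point (between the pads) lies 19 mm behind it; x points along the fingers, z is the direction in which the jaws open and shut, and the axes are right-handed (so a half turn about x gives the same grasp; the last joint's range is limited). The gripper opens to 85 mm and grips with 20 to 120 N. Pads are 22 mm wide; open, the fingers measure 114 mm over their backs; the gripper's body (76 mm by 85 mm) begins 54 mm behind the grasp point. The pads swing forward as they close: fully open they stand 13 mm farther back than shut.
Start: joints at [-1.329, 0.053, 1.613, -0, 1.476, -0.119], TCP at [0.221, -0.585, 0.231] pointing down, gripper open.
Joint ranges: [-3.01, 3.01], [-1.01, 2.22], [0.06, 2.58], [-1.02, 4.17], [0.09, 2.62], [-3.14, 3.14]. Speed limits (rad/s): [2.57, 2.57, 3.14, 3.14, 3.14, 3.14].

### API

Orientations are given as a unit quaternion [w, x, y, z].
In Python, from rig import r gives the robot as it stands. The module is installed in compiled form; this text tells all that it offers.
- The arm moves only by the tool apply_moves, never from a script. Its argument "steps" is a list of rows, each a list of 7 numbers: the shift along the tool's x, y, z in mm, then the turn, a rotation vector about the tool's x, y, z in rad, then the finger opening in mm, from 0 to 85.4. In form: [[x, y, z, rx, ry, rz, fingers], ...]. A call has exactly 8 rows; each row is the pose to reach, as a shift and turn from the pose measured when the call began, along the tool's axes at that moment; what a row does not reach only later rows make up. A row lasts 1/12 s, in which the tool goes at most 41.7 mm and 7.16 degrees, less where a joint would pass 70% of its speed; a pose out of reach is approached as far as the arm can. A call with a gripper value outside its range is refused whole. The fingers move at their own pace and stop on an object; "grip_force" is the grip in N (left out, the last holds). Time passes only in rows, so rows that repeat a pose let the fingers close, or fill a call up. It gives the time, the measured TCP pose, the force and the opening at its end, in the units of the state.
- r.read_state(): the state, without advancing time (a new reading comes with each control period).
- r.snapshot(name): name is "scene" or "top" or "wrist"; returns a dict with "frame" (420x560x3 uint8, blue, green, red), "depth" (420x560 float32, m along the optical axis (not along the pixel's ray), 0 where there is no reading), "fovy" (degrees; the focal length in pixels is half the picture's height over the tangent of half this angle, whatever the lens; pixels are square), "cx", "cy" (the principal point, pixels), "k1" (the pictures are not rectified: a ray, as slopes to the right and down, at radius r is drawn at 1 + k1 r^2 times it, then the intrinsics apply), "R" (3x3) and "t" (3): a world point X has camera coordinates R X + t; the wrist camera has in their place "T_tool_cam" (4x4, takes a point from camera to tool coordinates, whose origin is the TCP and whose axes are the tool frame's). Camera axes: x right, y down, z forward; pixel columns grow to the right and rows downward; lengths in m; the calibration is good to about 2 mm. A picture is of the moment at which its call begins: read the wrist's pose just before it.
- r.sign_off(): hands the job in, once; it reports no verdict.
Trained networks look in a picture, given as the dict that the camera call returned (one of the last four; its "shot" number tells which), for a name from the list of things; names that differ only in an ending like _2 or _b are one class to them, and where a whole thing is asked for, a point or a joint stands for the part that bears it (a point fixed in the world has none). Each returns a list of dicts, best first, with "conf" (0 to 1); they miss things now and then, are a little off and sometimes report something else, mostly with a low value. They report only what shows in the picture. A call takes as long as a camera call.
- r.outline_of(picture, name): "pixels" (420x560 bool, what is visible of it) and "point" ([column, row] as shares, 0 to 1, of the picture: columns of its width, rows of its height, amid what is visible of it).
- r.pinpoint(picture, name): "point" ([column, row] as shares, 0 to 1, of the picture: columns of its width, rows of its height: a listed point, or the origin of a listed thing).
The state is a dict: "clock": time; "joint_pos": joint angles; "qvel": joint speeds; "joint_efforts": joint torques, N m; "ee_pos": TCP position; "eef_rot": TCP orientation; "contact_force": force on the tool from outside, world axes, zero at the start; "wrist_torque": the same for the moment, N m; "grip_width": opening from 0.0 (shut) to 1.0 (fully open).
Only numpy, scipy, OpenCV 4.12 (cv2) and the standard library are available. Lean on these libraries where they do the work, as an engineer would, in place of code of your own. Each camera call takes 0.05 s, during which the arm holds its last target. There are 200 camera calls.

### The job

Set up the lens check: first take the white reference panel out of its slot rack, stand its lower edge on the fixture's base plate and let go of it leaning back squarely against the low rest, at a slant of roughly 20 degrees. Then lay the longer of the two lens barrels in the middle of the V-block with its glass end facing the panel and push it down gently with about 10 N so that it bears on both sloping faces of the V; the job finishes while you are still holding it pressed there. Do not displace the shorter barrel or the other things on the bench.

Things in the scene. Friction and masses are not known exactly. Their poses are not given: they have to be found in the camera images.
- fixture: lens check fixture, fixed: aluminium base plate 310 x 130 x 10 mm carrying a steel V-block at its -x end and a low dark steel rest near its +x end. Origin: centre of the plate's underside, on the bench; x along the plate from the V-block to the rest (it points roughly to the left, world +y), z up
- v_left: sloping face strip of the V-block on the fixture's +y side, steel, 45 degrees, rigid. 70 mm long along the fixture's x. Origin on the fixture's centre line under the V's middle, at the fixture's underside; axes parallel to the fixture's. Push straight down: a side push across the V loads one face and unloads the other
- v_right: the opposite sloping face strip, on the fixture's -y side; same origin and axes as v_left
- v_seat (a point): where the lens barrel's centre lies when it is seated in the middle of the V: on the barrel's axis line, 60 mm above the bench. Axes are the fixture's; the V runs along x. The V-block is 70 mm long (x), 76 mm wide (y); its top edges are 13 mm below this point (47 mm above the bench)
- rest: low dark upright plate, fixed to the fixture, 80 mm wide (y), 10 mm thick, its top 60 mm above the base plate (70 mm above the bench), with a small gusset on its far side. Origin: foot of its front face, on the base plate, 25 mm beyond lean_line; its front faces the V-block (-x of the fixture)
- lean_line (a point): point on the top of the base plate (10 mm above the bench), 25 mm in front of the rest's front face and on the fixture's centre line: a good place for the middle of the panel's underside. Axes are the fixture's; the rest is towards +x. With its underside's middle here the panel leans back by about 0.32 rad
- panel: white flat reference panel with a grey ring target on both faces (either face may be the front): 10 mm thick (its x), 100 mm wide (its y), 120 mm tall (its z), about 0.15 kg. Origin: centre of its underside. At the start it stands upright in the slot rack, underside 10 mm above the bench
- panel_top (a point): centre of the panel's top edge, 120 mm above its origin along its z
- rack: white slot rack, fixed, 70 x 130 mm, floor 10 mm thick. It holds the panel upright by its two side edges, in a slot 12 mm wide between posts whose tops are 65 mm above the bench; the middle 74 mm of the panel's width and its upper 65 mm are free. Lift the panel straight up at least 60 mm. Origin: centre of underside; y along the panel's width
- tray: grey tray, fixed, 85 x 190 mm, with two identical V cradles 100 mm apart (at y = +50 and -50 mm), running along its x, in which the barrels lie with their axes 56 mm above the bench; nothing beside the barrels is higher than 43 mm above the bench. Origin: centre of underside
- lens: the longer lens barrel, aluminium with black rings, a cylinder 50 mm in diameter and 100 mm long, about 0.25 kg, lying in one of the tray's two cradles (either one). Origin: centre of the cylinder, on its axis; x along the axis towards the glass end. The glass end is flat and dark; the other end has a narrow 32 mm neck, 6 mm long
- lens_front (a point): middle of the longer barrel's glass end, 50 mm from its centre along its x
- short_lens: the shorter lens barrel, 50 mm in diameter and 60 mm long, in the other cradle; stays where it is. Origin: its centre, x along its axis towards its glass end
- spray_bottle: white spray bottle, 70 mm in diameter, 177 mm tall, bystander. Origin: centre of underside
- cassette: flat black test cassette 70 x 26 x 14 mm, bystander. Origin: centre of underside
- tube_box: blue tube box with a clear lid 92 x 92 x 51 mm, bystander. Origin: centre of underside
- reagent_bottle: small amber jar, 52 mm in diameter, 100 mm tall, bystander. Origin: centre of underside
- wipes_tin: white box of wipes 110 x 70 x 41 mm, bystander. Origin: centre of underside

How it is judged:
By the outcome, as a careful person would: the job done as asked, in the order asked, and still so for the second after the job is handed in, while the arm keeps its last pose, push and grip.
It also fails if it takes over 72 s, if anything falls off the work surface, if the arm or the gripper's body presses on something with over 40 N, if the wrist force passes 120 N, or if a joint passes its speed limit or range.

## Working session

There is one attempt and no reset: what is moved stays moved. The work goes in short steps, Python scripts to look and compute and a tool call to move; the robot and the scene stay as the last step left them, time stands still between calls to the robot, and variables do not carry over. Pictures are saved under pics/ and viewed, about 8 in all and at most 12, crops included, and the job is handed in when it is done.

Besides the shell and the picture viewer there is one more tool, called as a command line: name --pt "numbers of a row" for each row, then --argument value for the rest. apply_moves: Moves the arm, as the interface text tells. Its arguments: {"type":"object","properties":{"steps":{"type":"array"},"grip_force":{"type":"number"}},"required":["steps"]}

```bash
mkdir -p pics; cat > h.py <<'E'
import numpy as np, cv2
from rig import r
from scipy.spatial.transform import Rotation as Ro
def q2R(q): return Ro.from_quat([q[1],q[2],q[3],q[0]]).as_matrix()
def cam(s,st=None):
    f=210/np.tan(np.radians(s["fovy"])/2)
    if "R" in s and s.get("R") is not None: return f,np.array(s["R"]),np.array(s["t"])
    T=np.array(s["T_tool_cam"]); Rt=q2R(st["eef_rot"]); 
    Rwc=Rt@T[:3,:3]; twc=Rt@T[:3,3]+np.array(st["ee_pos"])
    return f,Rwc.T,-Rwc.T@twc
def slopes(s,f,uv):
    d=(np.atleast_2d(uv).astype(float)-[s["cx"],s["cy"]])/f; u=d.copy()
    for _ in range(15): u=d/(1+s["k1"]*(u**2).sum(1,keepdims=True))
    return u
def cloud(s,uv,st=None):
    "world points from depth at pixels uv (int)"
    f,R,t=cam(s,st); uv=np.atleast_2d(uv); z=s["depth"][uv[:,1],uv[:,0]]
    u=slopes(s,f,uv); ok=z>0
    P=np.c_[u*z[:,None],z][ok]
    return (P-t)@R
def plane(s,uv,h,st=None):
    "pixel ray meets world z=h"
    f,R,t=cam(s,st); d=np.c_[slopes(s,f,uv),np.ones(len(np.atleast_2d(uv)))]@R; c=-R.T@t
    return c+d*((h-c[2])/d[:,2])[:,None]
def pin(s,n):
    o=r.pinpoint(s,n); return [(round(x["conf"],2),np.array(x["point"])*[560,420]) for x in o[:2]]
def out(s,n):
    o=r.outline_of(s,n); return o
E
python3 - <<'E'
from h import *
st=r.read_state(); print({k:np.round(v,3) for k,v in st.items()})
hs={"fixture":0,"v_seat":.06,"lean_line":.01,"rest":.01,"panel":.01,"panel_top":.13,"rack":0,"tray":0,"lens":.056,"lens_front":.056,"short_lens":.056,"spray_bottle":0,"cassette":0,"tube_box":0,"reagent_bottle":0,"wipes_tin":0}
for n in ["top","scene"]:
    s=r.snapshot(n); cv2.imwrite(f"pics/{n}0.png",s["frame"]); print(n,s["fovy"],s["k1"],-np.array(s["R"]).T@s["t"])
    for k,h in hs.items():
        for c,p in pin(s,k): print(k,c,p.round(0),plane(s,p,h)[0].round(4))
E
```

```text
{'clock': np.float64(0.0), 'joint_pos': array([-1.329,  0.053,  1.614,  0.   ,  1.476, -0.119]), 'qvel': array([-0.001, -0.   , -0.002,  0.001, -0.   ,  0.   ]), 'joint_efforts': array([-0.0000e+00, -3.9368e+01, -3.7018e+01, -0.0000e+00,  7.0000e-03,
        0.0000e+00]), 'ee_pos': array([ 0.22 , -0.584,  0.23 ]), 'eef_rot': array([ 0.581,  0.403,  0.582, -0.402]), 'contact_force': array([ 0.064, -0.039, -0.429]), 'wrist_torque': array([0.044, 0.029, 0.043]), 'grip_width': np.float64(1.004)}
top 50.301458083971085 -0.06122220195394995 [0.42324297 0.03777745 1.1027341 ]
v_seat 0.61 [324. 239.] [ 0.5452 -0.0794  0.06  ]
lean_line 0.94 [256. 224.] [0.5929 0.0808 0.01  ]
lean_line 0.73 [402. 267.] [ 0.4781 -0.2741  0.01  ]
rest 0.6 [247. 226.] [0.5897 0.1039 0.01  ]
panel 0.57 [144. 266.] [0.4984 0.3571 0.01  ]
panel_top 0.9 [130. 263.] [0.497  0.3536 0.13  ]
rack 0.98 [141. 264.] [0.503  0.3668 0.    ]
tray 0.79 [410. 245.] [ 0.5309 -0.3011  0.    ]
lens 0.58 [426. 259.] [ 0.4915 -0.3193  0.056 ]
lens_front 0.76 [403. 267.] [ 0.4753 -0.2613  0.056 ]
lens_front 0.6 [143. 267.] [0.4926 0.
[... 935 characters left out ...]
 [392. 200.] [0.4929 0.3556 0.01  ]
panel_top 0.47 [402. 169.] [0.4965 0.3633 0.13  ]
panel_top 0.27 [339. 297.] [0.8793 0.0959 0.13  ]
rack 0.74 [161. 241.] [ 0.5399 -0.301   0.    ]
tray 0.94 [161. 239.] [ 0.5344 -0.301   0.    ]
lens 0.92 [155. 215.] [ 0.494  -0.3094  0.056 ]
lens 0.64 [160. 240.] [ 0.5866 -0.2963  0.056 ]
lens_front 0.91 [173. 209.] [ 0.4814 -0.2604  0.056 ]
short_lens 0.81 [160. 240.] [ 0.5886 -0.2947  0.056 ]
spray_bottle 0.59 [229. 313.] [ 0.7944 -0.1414  0.    ]
cassette 0.88 [200. 280.] [ 0.6852 -0.205   0.    ]
tube_box 0.75 [338. 299.] [0.7954 0.1247 0.    ]
reagent_bottle 0.82 [332. 182.] [0.3816 0.2042 0.    ]
wipes_tin 0.84 [199. 197.] [ 0.3832 -0.1944  0.    ]
```

```bash
python3 - <<'E'
from h import *
t=cv2.imread("pics/top0.png"); s=cv2.imread("pics/scene0.png")
a=cv2.resize(t[120:340,100:480],None,fx=2,fy=2,interpolation=3)
cv2.imwrite("pics/t1.png",a); cv2.imwrite("pics/s1.png",cv2.resize(s[140:350,110:450],None,fx=2.3,fy=2.3,interpolation=3))
# fits
s=r.snapshot("top")
for n in ["panel","lens","rest","v_left","v_right","fixture","tray","short_lens","rack"]:
    o=out(s,n)
    if not o: print(n,None); continue
    m=o[0]["pixels"]; uv=np.argwhere(m)[:,::-1]; P=cloud(s,uv)
    zmax=np.percentile(P[:,2],97); 
    print(n,round(o[0]["conf"],2),m.sum(),"z",np.percentile(P[:,2],[3,50,97]).round(3),"med",np.median(P,0).round(4))
    Q=P[P[:,2]>zmax-.012] if n in("panel","rest","lens") else P
    (c,wh,ang)=cv2.minAreaRect(Q[:,:2].astype(np.float32)); print("   rect",np.round(c,4),np.round(wh,4),round(ang,1))
E
```

```text
panel 0.85 851 z [0.017 0.096 0.132] med [0.4934 0.3544 0.0958]
   rect [0.4955 0.358 ] [0.0116 0.0994] 68.2
lens 0.67 1014 z [0.051 0.077 0.083] med [ 0.4864 -0.3032  0.077 ]
   rect [ 0.4875 -0.3073] [0.0439 0.1028] 11.0
rest 0.84 320 z [0.01  0.06  0.073] med [0.5994 0.1124 0.0599]
   rect [0.5964 0.1107] [0.0105 0.08  ] 74.7
v_left 0.47 175 z [0.033 0.042 0.049] med [ 0.5275 -0.077   0.0417]
   rect [ 0.5283 -0.0779] [0.0694 0.0164] 75.1
v_right 0.8 217 z [0.033 0.041 0.049] med [ 0.5594 -0.089   0.0406]
   rect [ 0.5605 -0.0872] [0.0701 0.0172] 73.4
fixture 0.96 6527 z [0.007 0.011 0.05 ] med [0.5652 0.0037 0.011 ]
   rect [0.5692 0.0054] [0.3113 0.134 ] 74.5
tray 0.64 1448 z [0.005 0.014 0.041] med [ 0.5426 -0.2933  0.0142]
   rect [ 0.5379 -0.3002] [0.1954 0.0999] 9.4
short_lens 0.66 1452 z [0.018 0.04  0.044] med [ 0.373  -0.1896  0.0399]
   rect [ 0.3736 -0.1938] [0.0703 0.1091] 78.2
rack None
```

View pics/t1.png

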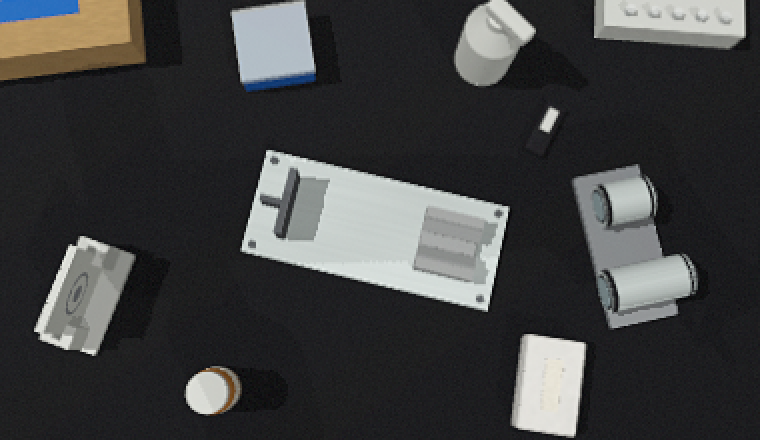

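View pics/s1.png

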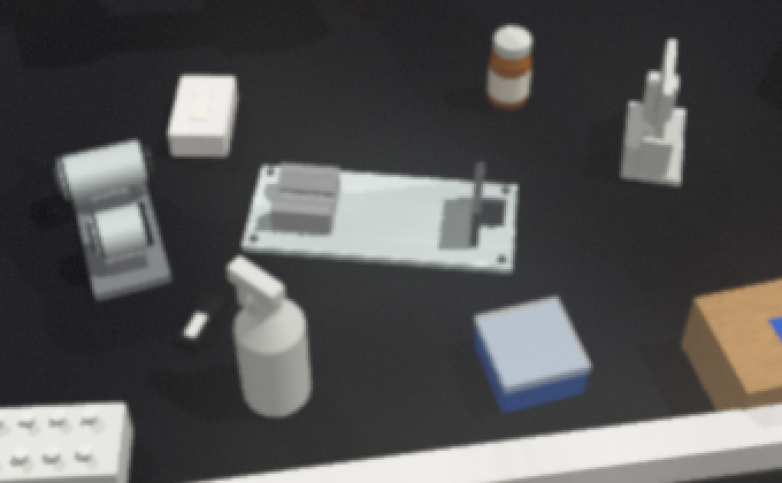

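Long barrel: in the near cradle (crop ~650,282), its bluish glass end at ~(605,295), facing +y. Panel: in the rack at ~(85,295). Rest at ~(287,203), V-block at ~(455,243). The paths between them are clear. Next I write a move planner.

```bash
cat >> h.py <<'E'
def Rdown(yawz,tilt=0.,tiltdir=0.):
    "tool x down, jaw axis z at world heading yawz (deg); then tilt: rotate so tool's back end leans toward heading tiltdir (deg) by tilt rad"
    a=np.radians(yawz); x=np.array([0,0,-1.]); z=np.array([np.cos(a),np.sin(a),0]); y=np.cross(z,x)
    M=np.c_[x,y,z]; b=np.radians(tiltdir); ax=np.cross([0,0,1.],[np.cos(b),np.sin(b),0])
    return Ro.from_rotvec(ax*tilt).as_matrix()@M
def go(p,Rt,st=None):
    st=st or r.read_state(); R0=q2R(st["eef_rot"]); 
    d=R0.T@(np.array(p)-st["ee_pos"])*1000; w=Ro.from_matrix(R0.T@Rt).as_rotvec()
    print("shift",d.round(1),"turn",w.round(3),"rows>=",round(max(np.linalg.norm(d)/41.7,np.linalg.norm(w)/.125),1)); return d,w
def info():
    st=r.read_state(); R0=q2R(st["eef_rot"]); z=R0[:,2]
    print("t",round(float(st["clock"]),2),"p",np.round(st["ee_pos"],4),"xaxis",R0[:,0].round(3),"zyaw",round(float(np.degrees(np.arctan2(z[1],z[0]))),2),"F",np.round(st["contact_force"],1),"M",np.round(st["wrist_torque"],2),"w",round(float(st["grip_width"])*85.4,1),"q",np.round(st["joint_pos"],2)); return st
E
python3 - <<'E'
from h import *
st=info()
s=r.snapshot("wrist"); print(np.round(s["T_tool_cam"],3),s["fovy"])
for y in (68.2,68.2-180): print(y); go([.4955,.358,.26],Rdown(y))
go([.5,-.1,.3],Rdown(0))
E
```

```text
t 2.2 p [ 0.2206 -0.5847  0.2313] xaxis [-0.  0. -1.] zyaw -69.33 F [0.6 0.3 0.1] M [-0.01 -0.01  0.07] w 85.2 q [-1.33  0.05  1.61 -0.    1.48 -0.12]
[[ 0.001 -0.306  0.952 -0.144]
 [ 0.001 -0.952 -0.306  0.079]
 [ 1.     0.001 -0.001 -0.   ]
 [ 0.     0.     0.     1.   ]] 68.19592062790342
68.2
shift [ -28.7  590.  -785. ] turn [-2.4  0.  -0. ] rows>= 23.6
-111.8
shift [ -28.7  590.  -785. ] turn [ 0.741 -0.    -0.   ] rows>= 23.6
shift [ -68.7  432.5 -354.9] turn [-1.21  0.   -0.  ] rows>= 13.5
```

apply_moves --pt "-8 30 -25 -0.12 0 0 45" --pt "-14 60 -50 -0.24 0 0 45" --pt "-20 91 -75 -0.36 0 0 45" --pt "-28 121 -100 -0.48 0 0 45" --pt "-36 152 -125 -0.6 0 0 45" --pt "-44 183 -150 -0.72 0 0 45" --pt "-52 214 -175 -0.84 0 0 45" --pt "-60 244 -200 -0.96 0 0 45"

```text
clock: 2.92
ee_pos: [0.3789, -0.3097, 0.2919]
eef_rot: [0.702, 0.086, 0.702, -0.086]
contact_force: [0.6, -0.9, 1.4]
grip_width: 0.524
```

```bash
python3 - <<'E'
from h import *
info(); go([.52,0,.3],Rdown(45)); go([.4955,.358,.26],Rdown(68.2))
E
```

```text
t 2.92 p [ 0.3789 -0.3097  0.2919] xaxis [ 0.001 -0.    -1.   ] zyaw -14.0 F [ 0.6 -0.9  1.4] M [ 0.03 -0.03 -0.07] w 44.8 q [-0.84 -0.31  1.84  0.    1.61 -0.59]
shift [ -8.1 334.6  62. ] turn [-1.03e+00  1.00e-03  1.00e-03] rows>= 8.2
shift [ 31.7 676.1 -48.5] turn [-1.435e+00  0.000e+00  1.000e-03] rows>= 16.3
```

apply_moves --pt "-1 40 8 -0.12 0 0 40" --pt "-2 80 15 -0.24 0 0 40" --pt "-3 121 23 -0.36 0 0 40" --pt "-4 162 30 -0.48 0 0 40" --pt "-5 203 38 -0.6 0 0 40" --pt "-6 244 45 -0.72 0 0 40" --pt "-7 285 52 -0.84 0 0 40" --pt "-8 326 60 -0.96 0 0 40"

```text
clock: 3.58
ee_pos: [0.5163, -0.0058, 0.3003]
eef_rot: [0.662, -0.25, 0.661, 0.249]
contact_force: [1.3, -0.6, -0.1]
grip_width: 0.465
```

```bash
python3 - <<'E'
from h import *
info(); go([.4955,.358,.26],Rdown(68.2))
E
```

```text
t 3.58 p [ 0.5163 -0.0058  0.3003] xaxis [ 0.002 -0.001 -1.   ] zyaw 41.36 F [ 1.3 -0.6 -0.1] M [-0.03 -0.09  0.02] w 39.7 q [-0.16 -0.24  1.78 -0.    1.61 -0.88]
shift [ 40.  286.9 224.8] turn [-0.468  0.     0.002] rows>= 8.8
```

apply_moves --pt "4 32 25 -0.06 0 0 40" --pt "8 64 50 -0.12 0 0 40" --pt "13 96 75 -0.18 0 0 40" --pt "18 128 100 -0.24 0 0 40" --pt "24 160 125 -0.3 0 0 40" --pt "30 192 150 -0.36 0 0 40" --pt "35 224 175 -0.42 0 0 40" --pt "38 250 196 -0.468 0 0 40"

```text
clock: 4.25
ee_pos: [0.4973, 0.3139, 0.2614]
eef_rot: [0.585, -0.398, 0.585, 0.397]
contact_force: [0.5, -0.9, -0.7]
grip_width: 0.461
```

```bash
python3 - <<'E'
from h import *
st=info(); s=r.snapshot("wrist"); cv2.imwrite("pics/w1.png",s["frame"])
for k,h in {"panel_top":.13,"rack":0}.items():
    for c,p in pin(s,k): print(k,c,p.round(0),plane(s,p,h,st)[0].round(4))
vv,uu=np.mgrid[0:420,0:560]; P=cloud(s,np.c_[uu.ravel(),vv.ravel()],st)
Q=P[(abs(P[:,2]-.13)<.006)&(np.linalg.norm(P[:,:2]-[.4955,.358],axis=1)<.08)]
print(len(Q),np.percentile(Q[:,2],[5,50,95]),cv2.minAreaRect(Q[:,:2].astype(np.float32)))
o=out(s,"panel"); 
if o:
    uv=np.argwhere(o[0]["pixels"])[:,::-1]; P=cloud(s,uv,st); print(np.percentile(P[:,2],[2,50,98]))
    Q=P[P[:,2]>.123]; print(o[0]["conf"],len(Q),cv2.minAreaRect(Q[:,:2].astype(np.float32)), Q.mean(0))
go([.4955,.358,.26],Rdown(68.2))
E
```

```text
t 4.25 p [0.4973 0.3139 0.2614] xaxis [ 0.001 -0.001 -1.   ] zyaw 68.41 F [ 0.5 -0.9 -0.7] M [ 0.01  0.02 -0.01] w 39.4 q [ 0.44 -0.05  1.67 -0.    1.53 -0.76]
panel_top 0.75 [325. 183.] [0.4971 0.3596 0.13  ]
rack 0.73 [314. 164.] [0.501  0.3618 0.    ]
1286 [0.12825773 0.13118571 0.1325091 ] ((0.49502456188201904, 0.3602640628814697), (0.010291971266269684, 0.09831894189119339), 68.93165588378906)
[0.01782216 0.12999365 0.13262407]
0.57 1287 ((0.49502456188201904, 0.3602640628814697), (0.010291971266269684, 0.09831894189119339), 68.93165588378906) [0.49207471 0.36079194 0.13090285]
shift [ 1.6 19.4 41.9] turn [ 0.001 -0.001  0.002] rows>= 1.1
```

View pics/w1.png

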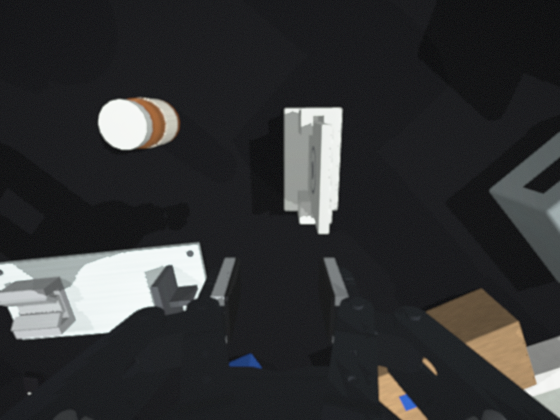

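```bash
python3 - <<'E'
from h import *
go([.4953,.3603,.16],Rdown(68.9));go([.4953,.3603,.094],Rdown(68.9))
E
```

```text
shift [101.6  20.6  44.1] turn [-0.011 -0.001  0.002] rows>= 2.7
shift [167.6  20.7  44.2] turn [-0.011 -0.001  0.002] rows>= 4.2
```

apply_moves --pt "15 8 16 -0.004 0 0 40" --pt "40 15 32 -0.008 0 0 40" --pt "70 20.7 44.2 -0.011 -0.001 0.002 40" --pt "100 20.7 44.2 -0.011 -0.001 0.002 40" --pt "125 20.7 44.2 -0.011 -0.001 0.002 40" --pt "148 20.7 44.2 -0.011 -0.001 0.002 40" --pt "163 20.7 44.2 -0.011 -0.001 0.002 40" --pt "167.6 20.7 44.2 -0.011 -0.001 0.002 40"

```text
clock: 5.12
ee_pos: [0.4941, 0.3578, 0.0907]
eef_rot: [0.582, -0.399, 0.586, 0.399]
contact_force: [0.3, -0.8, -0.3]
grip_width: 0.469
```

apply_moves --pt "0 0 0 0 0 0 40" --pt "0 0 0 0 0 0 20" --pt "0 0 0 0 0 0 0" --pt "0 0 0 0 0 0 0" --pt "0 0 0 0 0 0 0" --pt "0 0 0 0 0 0 0" --pt "0 0 0 0 0 0 0" --pt "0 0 0 0 0 0 0" --grip_force 35

```text
clock: 5.78
ee_pos: [0.4953, 0.3582, 0.0926]
eef_rot: [0.583, -0.399, 0.585, 0.399]
contact_force: [0.9, -0.8, 6.7]
grip_width: 0.111
```

```bash
python3 - <<'E'
from h import *
info()
E
```

```text
t 5.78 p [0.4953 0.3582 0.0926] xaxis [-0.002 -0.002 -1.   ] zyaw 68.76 F [ 0.9 -0.8  6.7] M [-0.21 -0.08 -0.04] w 9.5 q [ 0.5   0.14  1.76 -0.    1.24 -0.69]
```

apply_moves --pt "-5 0 0 0 0 0 0" --pt "-15 0 0 0 0 0 0" --pt "-30 0 0 0 0 0 0" --pt "-50 0 0 0 0 0 0" --pt "-75 0 0 0 0 0 0" --pt "-100 0 0 0 0 0 0" --pt "-115 0 0 0 0 0 0" --pt "-120 0 0 0 0 0 0"

```text
clock: 6.45
ee_pos: [0.4966, 0.3593, 0.2169]
eef_rot: [0.585, -0.4, 0.583, 0.399]
contact_force: [0.2, 0.4, -1.3]
grip_width: 0.11
```

```bash
python3 - <<'E'
from h import *
st=info(); s=r.snapshot("scene"); cv2.imwrite("pics/s2.png",cv2.resize(s["frame"][60:300,250:500],None,fx=2.2,fy=2.2))
s=r.snapshot("wrist")
for k in ["panel"]:
    o=out(s,k)
    if o:
        uv=np.argwhere(o[0]["pixels"])[:,::-1]; P=cloud(s,uv,st); T=(P-st["ee_pos"])@q2R(st["eef_rot"])*1000
        print(k,o[0]["conf"],len(P),"tool mm",np.percentile(T,[2,50,98],axis=0).round(1).tolist())
        # visible side edge points nearest camera
# geometry in the fixture frame
E
```

```text
t 6.45 p [0.4966 0.3593 0.2169] xaxis [ 0.003  0.001 -1.   ] zyaw 68.77 F [ 0.2  0.4 -1.3] M [ 0.   -0.05 -0.  ] w 9.4 q [ 0.51  0.03  1.66 -0.    1.45 -0.69]
panel 0.67 5312 tool mm [[-39.7, -24.5, -4.2], [-38.5, 24.9, 0.4], [44.0, 51.2, 5.3]]
```

View pics/s2.png

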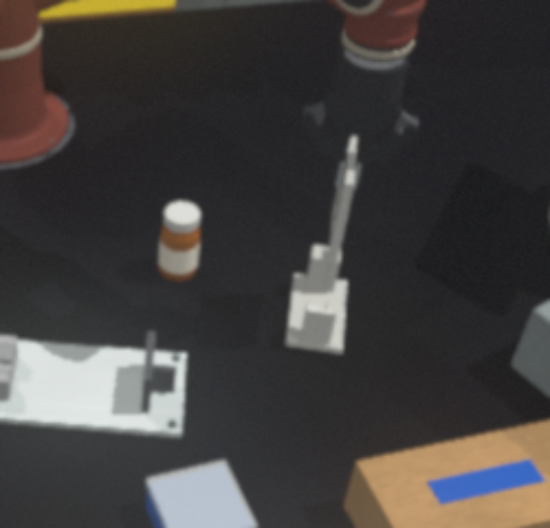

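```bash
cat >> h.py <<'E'
YF=74.7; uF=np.array([np.cos(np.radians(YF)),np.sin(np.radians(YF)),0]); L=np.array([.588,.0818,.01])
th=0.32; up=np.sin(th)*uF+np.array([0,0,np.cos(th)])
def panel_tcp(dx,dz): return L+dx*uF+[0,0,dz+.0016]+up*.0815
E
python3 - <<'E'
from h import *
p=panel_tcp(-.02,.09); print(p); go(p,Rdown(YF,th,YF))
E
```

```text
[0.5894875  0.08723738 0.17896269]
shift [  33.6 -186.2 -218.4] turn [-0.102  0.317 -0.018] rows>= 6.9
```

apply_moves --pt "1 -15 -17 -0.01 0.03 0 0" --pt "3 -42 -49 -0.02 0.07 -0.004 0" --pt "8 -72 -84 -0.04 0.12 -0.007 0" --pt "14 -102 -119 -0.06 0.17 -0.01 0" --pt "20 -130 -153 -0.075 0.22 -0.013 0" --pt "26 -155 -182 -0.085 0.265 -0.015 0" --pt "31 -176 -206 -0.095 0.3 -0.017 0" --pt "33.6 -186 -218.4 -0.102 0.317 -0.018 0"

```text
clock: 7.27
ee_pos: [0.5886, 0.0832, 0.1752]
eef_rot: [0.463, -0.491, 0.647, 0.355]
contact_force: [-0.2, 1.0, -1.9]
grip_width: 0.115
```

```bash
python3 - <<'E'
from h import *
st=info(); s=r.snapshot("wrist"); cv2.imwrite("pics/w2.png",s["frame"])
for n in ["rest","panel"]:
    o=out(s,n)
    if o:
        P=cloud(s,np.argwhere(o[0]["pixels"])[:,::-1],st); print(n,o[0]["conf"],len(P),np.percentile(P[:,2],[2,50,98]).round(3))
        if n=="rest":
            Q=P[(P[:,2]>.062)&(P[:,2]<.08)]; c=cv2.minAreaRect(Q[:,:2].astype(np.float32)); print(c)
        else:
            T=(P-st["ee_pos"])@q2R(st["eef_rot"])*1000; print(np.percentile(T,[2,50,98],axis=0).round(1).tolist())
go(panel_tcp(-.02,.09),Rdown(YF,th,YF)); go(panel_tcp(-.012,.005),Rdown(YF,th,YF)); go(panel_tcp(-.0,.005),Rdown(YF,th,YF))
E
```

```text
t 7.27 p [0.5886 0.0832 0.1752] xaxis [-0.09  -0.307 -0.948] zyaw 74.62 F [-0.2  1.  -1.9] M [ 0.24 -0.05 -0.04] w 9.8 q [ 0.15  0.13  1.65 -0.29  1.51 -1.11]
rest 0.62 2065 [0.017 0.07  0.072]
((0.5956021547317505, 0.11264349520206451), (0.00944502279162407, 0.07911094278097153), 74.72257232666016)
panel 0.95 5281 [0.133 0.212 0.214]
[[-39.7, -24.1, -4.6], [-38.5, 25.4, 0.0], [44.7, 51.1, 4.9]]
shift [-2.8 -1.1  0.1] turn [-0.001 -0.001 -0.005] rows>= 0.1
shift [75.3 -1.5 34.5] turn [-0.001 -0.001 -0.005] rows>= 2.0
shift [71.6 -1.5 45.9] turn [-0.001 -0.001 -0.005] rows>= 2.0
```

View pics/w2.png

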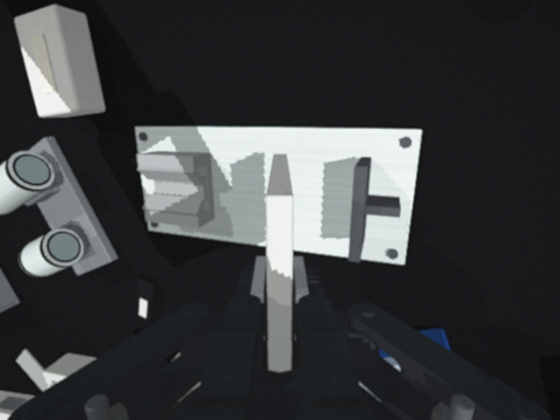

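```bash
sed -i 's/L=np.array(\[.588,.0818,.01\])/L=np.array([.5879,.083,.01])/' h.py; python3 - <<'E'
from h import *
for a in [(-.012,.03),(-.010,.006)]: go(panel_tcp(*a),Rdown(YF,th,YF))
E
```

```text
shift [51.3 -1.  27.7] turn [-0.001 -0.001 -0.005] rows>= 1.4
shift [73.4 -1.1 37.1] turn [-0.001 -0.001 -0.005] rows>= 2.0
```

apply_moves --pt "10 0 5 0 0 0 0" --pt "25 0 13 0 0 0 0" --pt "40 0 21 0 0 -0.003 0" --pt "52 -1 28 0 0 -0.005 0" --pt "62 -1 32 -0.001 -0.001 -0.005 0" --pt "69 -1 35 -0.001 -0.001 -0.005 0" --pt "73 -1 37 -0.001 -0.001 -0.005 0" --pt "73.4 -1.1 37.1 -0.001 -0.001 -0.005 0"

```text
clock: 8.08
ee_pos: [0.5914, 0.0984, 0.0939]
eef_rot: [0.465, -0.492, 0.645, 0.356]
contact_force: [-0.1, 0.5, -1.2]
grip_width: 0.115
```

```bash
python3 - <<'E'
from h import *
st=info()
for a in [(-.010,.006),(0,.006),(0,0),(0,-.003)]: go(panel_tcp(*a),Rdown(YF,th,YF))
E
```

```text
t 8.08 p [0.5914 0.0984 0.0939] xaxis [-0.085 -0.303 -0.949] zyaw 74.76 F [-0.1  0.5 -1.2] M [ 0.22 -0.05  0.01] w 9.8 q [ 0.17  0.22  1.69 -0.29  1.38 -1.05]
shift [-1.  -0.6 -0.5] turn [ 0.001 -0.    -0.002] rows>= 0.0
shift [-4.1 -0.6  9. ] turn [ 0.001 -0.    -0.002] rows>= 0.2
shift [ 1.6 -0.6 10.9] turn [ 0.001 -0.    -0.002] rows>= 0.3
shift [ 4.4 -0.7 11.9] turn [ 0.001 -0.    -0.002] rows>= 0.3
```

apply_moves --pt "-2 0 2 0 0 0 0" --pt "-3 0 4 0 0 0 0" --pt "-3 -0.5 6 0 0 0 0" --pt "-3 -0.6 7 0 0 0 0" --pt "-2 -0.6 7.4 0 0 -0.002 0" --pt "-0.5 -0.6 7.8 0 0 -0.002 0" --pt "0.7 -0.6 8 0 0 -0.002 0" --pt "0.7 -0.6 8 0 0 -0.002 0"

```text
clock: 8.75
ee_pos: [0.5936, 0.1052, 0.0902]
eef_rot: [0.465, -0.492, 0.645, 0.355]
contact_force: [-0.4, -0.8, -1.3]
grip_width: 0.106
```

```bash
python3 - <<'E'
from h import *
st=info()
for a in [(0,0),(.002,-.002)]: go(panel_tcp(*a),Rdown(YF,th,YF))
E
```

```text
t 8.75 p [0.5936 0.1052 0.0902] xaxis [-0.083 -0.304 -0.949] zyaw 74.76 F [-0.4 -0.8 -1.3] M [ 0.16 -0.03  0.02] w 9.0 q [ 0.18  0.24  1.68 -0.29  1.38 -1.04]
shift [ 0.4 -0.3  3. ] turn [ 0.001 -0.001 -0.   ] rows>= 0.1
shift [ 1.6 -0.3  5.5] turn [ 0.001 -0.001 -0.   ] rows>= 0.1
```

apply_moves --pt "0.3 0 0.5 0 0 0 0" --pt "0.6 0 1 0 0 0 0" --pt "0.9 -0.1 1.5 0 0 0 0" --pt "1.1 -0.2 2 0 0 0 0" --pt "1.3 -0.3 2.5 0 0 0 0" --pt "1.3 -0.3 2.5 0 0 0 0" --pt "1.3 -0.3 2.5 0 0 0 0" --pt "1.3 -0.3 2.5 0 0 0 0"

```text
clock: 9.42
ee_pos: [0.5942, 0.1061, 0.0897]
eef_rot: [0.464, -0.492, 0.646, 0.355]
contact_force: [-4.3, -2.0, 7.4]
grip_width: 0.11
```

```bash
python3 - <<'E'
from h import *
st=info(); go(panel_tcp(0,0),Rdown(YF,th,YF))
s=r.snapshot("scene"); cv2.imwrite("pics/s3.png",cv2.resize(s["frame"][170:270,250:370],None,fx=5,fy=5,interpolation=3))
E
```

```text
t 9.42 p [0.5942 0.1061 0.0897] xaxis [-0.085 -0.307 -0.948] zyaw 74.73 F [-4.3 -2.   7.4] M [-0.92  0.95 -0.25] w 9.4 q [ 0.19  0.24  1.68 -0.3   1.38 -1.04]
shift [0.2 0.  1.9] turn [ 0.001 -0.004 -0.001] rows>= 0.0
```

View pics/s3.png

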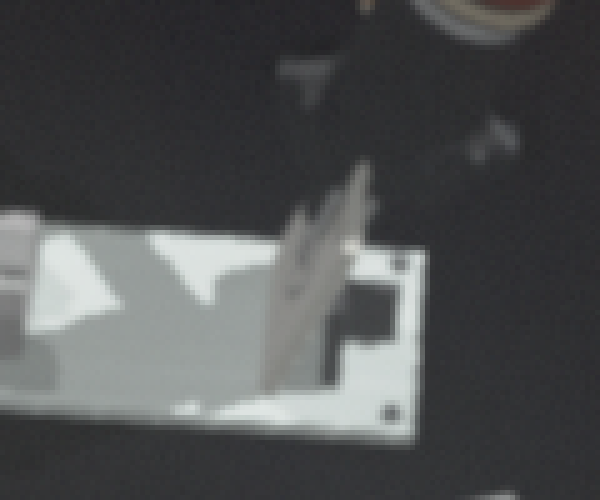

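apply_moves --pt "0 0 0 0 0 0 11" --pt "0 0 0 0 0 0 13" --pt "0 0 0 0 0 0 15" --pt "0 0 0 0 0 0 17" --pt "0 0 0 0 0 0 19" --pt "0 0 0 0 0 0 21" --pt "0 0 0 0 0 0 23" --pt "0 0 0 0 0 0 24" --grip_force 20

```text
clock: 10.13
ee_pos: [0.5942, 0.1061, 0.0896]
eef_rot: [0.464, -0.492, 0.646, 0.355]
contact_force: [-0.4, 0.1, 0.2]
grip_width: 0.281
```

```bash
python3 - <<'E'
from h import *
st=info(); go(panel_tcp(0,0),Rdown(YF,th,YF)); R0=q2R(st["eef_rot"])
s=r.snapshot("wrist"); cv2.imwrite("pics/w3.png",s["frame"])
o=out(s,"panel")
P=cloud(s,np.argwhere(o[0]["pixels"])[:,::-1],st); T=(P-st["ee_pos"])@R0*1000
print(o[0]["conf"],np.percentile(T,[2,50,98],axis=0).round(1).tolist())
for lo,hi in [(-45,-25),(-25,-5),(-5,15),(15,45)]:
    q=T[(T[:,0]>lo)&(T[:,0]<hi)]; print(lo,len(q),np.percentile(q[:,2],[5,50,95]).round(1) if len(q) else "")
# top edge heading
Q=T[T[:,0]<-33]; c=cv2.minAreaRect(Q[:,1:].astype(np.float32)); print(c)
E
```

```text
t 10.13 p [0.5942 0.1061 0.0896] xaxis [-0.085 -0.307 -0.948] zyaw 74.74 F [-0.4  0.1  0.2] M [ 0.13 -0.06  0.07] w 24.0 q [ 0.19  0.24  1.68 -0.3   1.38 -1.04]
shift [ 0.  -0.   1.8] turn [ 0.001 -0.004 -0.001] rows>= 0.0
0.59 [[-40.1, -25.0, -2.8], [-38.7, 23.6, 3.5], [52.6, 51.1, 9.1]]
-45 4812 [-0.4  4.2  8.7]
-25 413 [-1.5 -0.9  7.1]
-5 339 [-2.7 -1.9  6.7]
15 241 [-3.6 -1.1  5.9]
((11.699567794799805, 4.575970649719238), (79.26750183105469, 9.982720375061035), 0.03006380796432495)
```

View pics/w3.png

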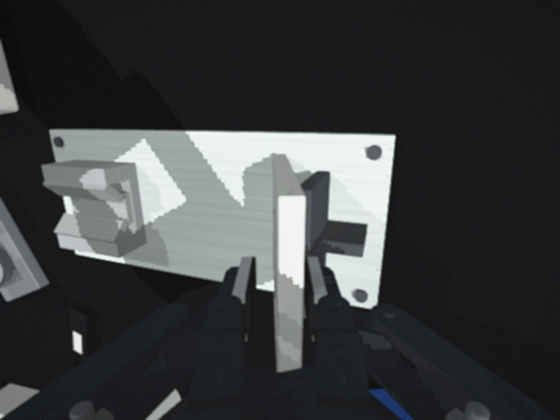

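apply_moves --pt "0 0 2 0 0 0 26" --pt "0 0 4 0 0 0 28" --pt "-5 0 4.4 0 0 0 28" --pt "-15 0 4.7 0 0 0 28" --pt "-30 0 5 0 0 0 28" --pt "-50 0 5.5 0 0 0 30" --pt "-75 0 6 0 0 0 30" --pt "-100 0 6 0 0 0 30"

```text
clock: 10.9
ee_pos: [0.6044, 0.143, 0.1849]
eef_rot: [0.464, -0.493, 0.645, 0.355]
contact_force: [-0.3, 0.3, -0.9]
grip_width: 0.352
```

```bash
python3 - <<'E'
from h import *
st=info()
s=r.snapshot("wrist"); R=np.c_[uF,np.cross([0,0,1],uF),[0,0,1]]
o=out(s,"panel"); P=(cloud(s,np.argwhere(o[0]["pixels"])[:,::-1],st)-L)@R*1000
print("panel fixture frame",np.percentile(P,[2,50,98],axis=0).round(1).tolist())
s=r.snapshot("top")
o=out(s,"panel"); P=(cloud(s,np.argwhere(o[0]["pixels"])[:,::-1])-L)@R*1000
print("top",o[0]["conf"],np.percentile(P,[2,50,98],axis=0).round(1).tolist())
F=P[(P[:,2]>20)&(P[:,2]<110)&(P[:,0]<(P[:,2]*.36+3))]; A=np.c_[F[:,1:],np.ones(len(F))]; c=np.linalg.lstsq(A,F[:,0],rcond=None)[0]; print("front plane",len(F),"yawslope",c[0],"tilt",np.arctan(c[1]))
s2=r.snapshot("scene")
for sn,x in (("top",s),("scene",s2)):
  for k,h in {"lens":.056,"lens_front":.056,"v_seat":.06}.items():
    print(sn,k,[(c,plane(x,p,h)[0].round(4)) for c,p in pin(x,k)])
go([.46,-.22,.28],Rdown(10))
E
```

```text
t 10.9 p [0.6044 0.143  0.1849] xaxis [-0.084 -0.306 -0.948] zyaw 74.73 F [-0.3  0.3 -0.9] M [ 0.15 -0.08  0.03] w 30.1 q [ 0.24  0.19  1.56 -0.28  1.55 -1.04]
panel fixture frame [[12.5, -44.6, 43.4], [40.2, 11.2, 114.7], [45.1, 50.5, 117.0]]
top 0.85 [[-6.2, -47.7, 7.4], [18.7, 0.9, 73.9], [42.2, 48.6, 116.7]]
front plane 800 yawslope 0.005372862341579529 tilt 0.36828065697446505
top lens [(0.68, array([0.3801, 0.1896, 0.056 ])), (0.66, array([ 0.4951, -0.3226,  0.056 ]))]
top lens_front [(0.88, array([ 0.4789, -0.2657,  0.056 ]))]
top v_seat [(0.6, array([ 0.5398, -0.0857,  0.06  ]))]
scene lens [(0.6, array([ 0.4861, -0.3135,  0.056 ]))]
scene lens_front [(0.97, array([ 0.4842, -0.253 ,  0.056 ])), (0.53, array([ 0.7297, -0.2039,  0.056 ]))]
scene v_seat [(0.82, array([ 0.5408, -0.0761,  0.06  ]))]
shift [  30.2   43.3 -398.2] turn [ 1.119 -0.291  0.181] rows>= 9.6
```

```bash
python3 - <<'E'
from h import *
go([.4875,-.307,.23],Rdown(11)); go([.5,-.11,.26],Rdown(30))
E
```

```text
shift [ 101.9   -6.3 -454.9] turn [ 1.102 -0.292  0.178] rows>= 11.2
shift [  11.9   33.7 -281.2] turn [ 0.774 -0.309  0.124] rows>= 6.8
```

apply_moves --pt "-15 2 -15 0.05 -0.02 0.01 30" --pt "-28 6 -50 0.15 -0.06 0.025 35" --pt "-25 12 -92 0.26 -0.11 0.04 45" --pt "-18 17 -132 0.37 -0.155 0.06 55" --pt "-10 22 -172 0.48 -0.2 0.08 64" --pt "-2 27 -212 0.59 -0.24 0.1 64" --pt "5 31 -250 0.69 -0.28 0.115 64" --pt "12 34 -281 0.774 -0.309 0.124 64"

```text
clock: 12.12
ee_pos: [0.4985, -0.1122, 0.2605]
eef_rot: [0.684, -0.181, 0.683, 0.181]
contact_force: [0.2, -0.9, -0.0]
grip_width: 0.746
```

```bash
python3 - <<'E'
from h import *
st=info(); go([.4875,-.307,.23],Rdown(11))
E
```

```text
t 12.12 p [ 0.4985 -0.1122  0.2605] xaxis [ 0.002  0.    -1.   ] zyaw 29.62 F [ 0.2 -0.9 -0. ] M [-0.02 -0.05 -0.04] w 63.7 q [-0.37 -0.24  1.84  0.    1.54 -0.88]
shift [  30.4 -163.9 -105.9] turn [0.325 0.002 0.001] rows>= 4.7
```

apply_moves --pt "2 -12 -8 0.03 0 0 64" --pt "5 -36 -23 0.08 0 0 64" --pt "10 -65 -42 0.14 0 0 64" --pt "15 -95 -61 0.2 0 0 64" --pt "20 -122 -79 0.25 0 0 64" --pt "25 -145 -94 0.29 0 0 64" --pt "29 -159 -103 0.315 0 0 64" --pt "30.4 -163.9 -105.9 0.325 0.002 0.001 64"

```text
clock: 12.78
ee_pos: [0.4866, -0.3088, 0.2287]
eef_rot: [0.703, -0.066, 0.705, 0.067]
contact_force: [-0.9, 0.4, 0.2]
grip_width: 0.749
```

```bash
cat > lens.py <<'E'
from h import *
st=info(); s=r.snapshot("wrist"); cv2.imwrite("pics/w4.png",s["frame"])
for n in ["lens","lens_front"]: print(n,[(c,p.round(),plane(s,p,.056,st)[0].round(4)) for c,p in pin(s,n)])
vv,uu=np.mgrid[0:420,0:560]; P=cloud(s,np.c_[uu.ravel(),vv.ravel()],st)
Q=P[(P[:,2]>.060)&(P[:,2]<.09)&(np.linalg.norm(P[:,:2]-[.4875,-.307],axis=1)<.075)]
print(len(Q),np.percentile(Q[:,2],[2,50,98]).round(4))
for lo in (.060,.070,.076):
    q=Q[Q[:,2]>lo]; print(lo,len(q),cv2.minAreaRect(q[:,:2].astype(np.float32)))
E
python3 lens.py
```

```text
t 12.78 p [ 0.4866 -0.3088  0.2287] xaxis [-0.002  0.001 -1.   ] zyaw 10.8 F [-0.9  0.4  0.2] M [ 0.03 -0.03 -0.03] w 64.0 q [-0.69 -0.06  1.73 -0.    1.47 -0.88]
lens [(0.88, array([283., 190.]), array([ 0.4902, -0.3067,  0.056 ]))]
lens_front [(0.88, array([284., 144.]), array([ 0.4823, -0.26  ,  0.056 ]))]
4829 [0.0639 0.079  0.0829]
0.06 4829 ((0.4888015687465668, -0.31003233790397644), (0.04951649531722069, 0.1071513444185257), 9.874133110046387)
0.07 4272 ((0.48886585235595703, -0.31003767251968384), (0.043498530983924866, 0.10692352056503296), 10.41142749786377)
0.076 3267 ((0.48846280574798584, -0.30756279826164246), (0.035162027925252914, 0.10059195011854172), 10.598394393920898)
```

View pics/w4.png

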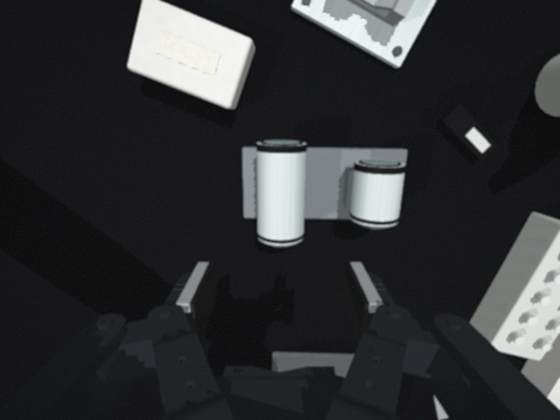

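```bash
python3 - <<'E'
from h import *
go([.4889,-.3073,.047],Rdown(10.5))
E
```

```text
shift [182.7  -1.6   1.1] turn [ 0.009 -0.    -0.002] rows>= 4.4
```

apply_moves --pt "15 0 1 0 0 0 64" --pt "45 -0.5 1 0.005 0 -0.001 64" --pt "80 -1 1.1 0.009 0 -0.002 64" --pt "110 -1.6 1.1 0.009 0 -0.002 64" --pt "140 -1.6 1.1 0.009 0 -0.002 64" --pt "162 -1.6 1.1 0.009 0 -0.002 64" --pt "177 -1.6 1.1 0.009 0 -0.002 64" --pt "182.5 -1.6 1.1 0.009 0 -0.002 64"

```text
clock: 13.6
ee_pos: [0.4878, -0.3043, 0.0445]
eef_rot: [0.703, -0.065, 0.705, 0.067]
contact_force: [-0.2, 0.1, 0.1]
grip_width: 0.751
```

```bash
python3 - <<'E'
from h import *
info(); go([.4889,-.3073,.046],Rdown(10.5))
E
```

```text
t 13.6 p [ 0.4878 -0.3043  0.0445] xaxis [-0.004  0.003 -1.   ] zyaw 10.67 F [-0.2  0.1  0.1] M [-0.01 -0.01 -0.01] w 64.1 q [-0.69  0.13  1.86 -0.    1.15 -0.87]
shift [-1.5 -3.1  0.5] turn [ 0.003 -0.003 -0.004] rows>= 0.1
```

apply_moves --pt "-1.5 -3 0.5 0.003 -0.003 -0.004 64" --pt "-1.5 -3 0.5 0.003 -0.003 -0.004 64" --pt "-1.5 -3 0.5 0.003 -0.003 -0.004 50" --pt "-1.5 -3 0.5 0.003 -0.003 -0.004 40" --pt "-1.5 -3 0.5 0.003 -0.003 -0.004 40" --pt "-1.5 -3 0.5 0.003 -0.003 -0.004 40" --pt "-1.5 -3 0.5 0.003 -0.003 -0.004 40" --pt "-1.5 -3 0.5 0.003 -0.003 -0.004 40" --grip_force 45

```text
clock: 14.27
ee_pos: [0.4878, -0.308, 0.0484]
eef_rot: [0.703, -0.065, 0.705, 0.064]
contact_force: [-9.1, -0.2, 9.2]
grip_width: 0.569
```

apply_moves --pt "0 0 0 0 0 0 40" --pt "-4 0 0 0 0 0 40" --pt "-12 0 0 0 0 0 40" --pt "-25 0 0 0 0 0 40" --pt "-45 0 0 0 0 0 40" --pt "-65 0 0 0 0 0 40" --pt "-80 0 0 0 0 0 40" --pt "-85 0 0 0 0 0 40"

```text
clock: 14.93
ee_pos: [0.4901, -0.3092, 0.1383]
eef_rot: [0.705, -0.067, 0.704, 0.063]
contact_force: [0.8, -0.2, -1.5]
grip_width: 0.563
```

```bash
cat > held.py <<'E'
from h import *
st=info(); R0=q2R(st["eef_rot"]); s=r.snapshot("wrist"); cv2.imwrite("pics/w5.png",s["frame"])
for n in ["lens","lens_front"]: print(n,[(c,p.round()) for c,p in pin(s,n)])
for o in out(s,"lens")[:1]:
    T=(cloud(s,np.argwhere(o["pixels"])[:,::-1],st)-st["ee_pos"])@R0*1000
    print("lens tool mm",o["conf"],len(T),np.percentile(T,[1,50,99],axis=0).round(1).tolist())
    q=T[(abs(T[:,2])<4)&(T[:,1]>14)&(T[:,1]<42)]; # crown line
    if len(q)>20: print("crown",len(q),q.mean(0).round(1),"pitch slope",np.polyfit(q[:,1],q[:,0],1).round(4))
    q=T[(T[:,1]>-20)&(T[:,1]<48)]
    for a,b in((12,22),(22,32),(32,42)):
        k=q[(q[:,1]>a)&(q[:,1]<b)]; 
        if len(k)>20: print(a,np.percentile(k[:,2],[1,99]).round(1),np.percentile(k[:,0],[1,5,50]).round(1))
E
python3 held.py
```

```text
t 14.93 p [ 0.4901 -0.3092  0.1383] xaxis [ 0.002 -0.006 -1.   ] zyaw 10.55 F [ 0.8 -0.2 -1.5] M [0.01 0.04 0.03] w 48.1 q [-0.69  0.02  1.81 -0.    1.31 -0.87]
lens [(0.63, array([280., 281.]))]
lens_front [(0.69, array([280., 181.]))]
lens tool mm 0.9 20032 [[-34.5, -34.2, -22.9], [-30.6, 19.7, 0.1], [-0.4, 51.6, 23.4]]
crown 1356 [-33.   28.6   0. ] pitch slope [ 2.32000e-02 -3.36396e+01]
12 [-22.8  23.4] [-34.5 -34.  -31.3]
22 [-22.7  23.4] [-34.5 -34.1 -31.4]
32 [-22.4  23.4] [-34.6 -34.  -31.4]
```

```bash
cat >> h.py <<'E'
S=np.array([.5438,-.0812,.060]); vF=np.cross([0,0,1],uF); lc=np.array([-.009,.001,.0002])
def lens_tcp(dx,dy,dz,yaw=YF-90): 
    Rt=Rdown(yaw); return S+dx*uF+dy*vF+[0,0,dz]-Rt@lc, Rt
E
python3 - <<'E'
from h import *
go(*lens_tcp(-.11,0,.13))
E
```

```text
shift [-48.4 112.5  47.7] turn [ 0.451 -0.004  0.001] rows>= 3.6
```

apply_moves --pt "-12 4 2 0.03 0 0 40" --pt "-28 15 6 0.08 0 0 40" --pt "-38 34 14 0.15 0 0 40" --pt "-44 56 24 0.23 -0.001 0 40" --pt "-47 78 33 0.31 -0.002 0 40" --pt "-48 97 41 0.38 -0.003 0 40" --pt "-48.4 109 46 0.43 -0.004 0.001 40" --pt "-48.4 112.5 47.7 0.451 -0.004 0.001 40"

```text
clock: 15.8
ee_pos: [0.5137, -0.1856, 0.1792]
eef_rot: [0.7, 0.095, 0.702, -0.094]
contact_force: [-0.3, -0.1, -2.5]
grip_width: 0.566
```

```bash
python3 held.py; python3 - <<'E'
from h import *
st=r.read_state(); s=r.snapshot("wrist"); cv2.imwrite("pics/w6.png",s["frame"])
for n in ["v_seat"]: print(n,[(c,p.round(),plane(s,p,.06,st)[0].round(4)) for c,p in pin(s,n)])
vv,uu=np.mgrid[0:420,0:560]; P=cloud(s,np.c_[uu.ravel(),vv.ravel()],st)
q=(P-S)@np.c_[uF,vF,[0,0,1]]*1000
Q=q[(q[:,2]>-45)&(q[:,2]<-5)&(abs(q[:,0])<60)&(abs(q[:,1])<60)]
print("block",len(Q),np.percentile(Q,[1,50,99],axis=0).round(1).tolist())
c=cv2.minAreaRect(Q[:,:2].astype(np.float32)); print(c)
t=Q[abs(Q[:,2]+13)<2]; print("top",len(t),cv2.minAreaRect(t[:,:2].astype(np.float32)),t[:,2].mean())
# V faces: z = a + |y-y0|
f=Q[(abs(Q[:,1])>8)&(abs(Q[:,1])<18)&(Q[:,2]<-15)]
for sg in(1,-1):
    k=f[f[:,1]*sg>0]; print(sg,len(k),np.polyfit(k[:,1],k[:,2],1).round(3) if len(k)>20 else "")
E
```

```text
t 15.8 p [ 0.5137 -0.1856  0.1792] xaxis [-0.003  0.002 -1.   ] zyaw -15.29 F [-0.3 -0.1 -2.5] M [-0.02  0.02  0.02] w 48.3 q [-0.48 -0.1   1.85  0.    1.39 -0.22]
lens [(0.93, array([278., 282.]))]
lens_front [(0.74, array([281., 185.])), (0.24, array([380., 284.]))]
lens tool mm 0.93 20107 [[-34.5, -34.3, -23.2], [-30.6, 19.6, -0.1], [0.6, 51.6, 23.4]]
crown 1333 [-33.5  28.4   0. ] pitch slope [-2.00000e-04 -3.35188e+01]
12 [-23.2  23.2] [-34.5 -34.  -31.3]
22 [-23.   23.3] [-34.4 -34.  -31.3]
32 [-23.   23.4] [-34.5 -34.  -31.3]
v_seat [(0.73, array([279.,  69.]), array([ 0.5426, -0.0802,  0.06  ]))]
block 8181 [[-33.9, -36.8, -37.8], [2.4, 0.6, -15.7], [35.1, 37.8, -11.9]]
((-9.862987518310547, -0.38489532470703125), (115.37257385253906, 92.29622650146484), 89.57695770263672)
top 3171 ((0.9271011352539062, 0.2440032958984375), (69.70674896240234, 76.38887786865234), 0.1009996235370636) -13.961553212012776
1 1093 [  1.091 -35.597]
-1 1120 [ -1.119 -35.567]
```

View pics/w6.png

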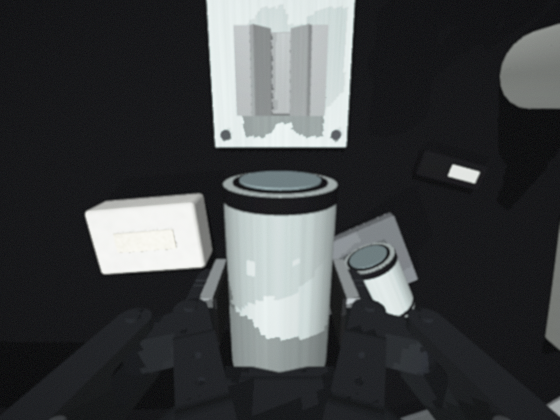

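```bash
python3 - <<'E'
from h import *
go(*lens_tcp(.0005,.0002,.03))
E
```

```text
shift [ 99.2 110.9   0.3] turn [-0.    -0.001  0.   ] rows>= 3.6
```

apply_moves --pt "2 10 0 0 0 0 40" --pt "8 32 0 0 0 0 40" --pt "20 58 0 0 0 0 40" --pt "38 84 0 0 0 0 40" --pt "60 103 0.3 0 0 0 40" --pt "80 110 0.3 0 0 0 40" --pt "94 110.9 0.3 0 -0.001 0 40" --pt "99.2 110.9 0.3 0 -0.001 0 40"

```text
clock: 16.77
ee_pos: [0.5414, -0.0801, 0.0777]
eef_rot: [0.699, 0.094, 0.703, -0.094]
contact_force: [-0.3, 0.0, -2.3]
grip_width: 0.569
```

```bash
python3 - <<'E'
from h import *
info(); go(*lens_tcp(.0005,.0002,.005));go(*lens_tcp(.0005,.0002,.0))
E
```

```text
t 16.77 p [ 0.5414 -0.0801  0.0777] xaxis [-0.006  0.002 -1.   ] zyaw -15.25 F [-0.3  0.  -2.3] M [ 0.03  0.09 -0.06] w 48.6 q [-0.28  0.02  1.92 -0.    1.21 -0.02]
shift [21.7 -0.9  2.4] turn [ 0.001 -0.006 -0.   ] rows>= 0.5
shift [26.7 -0.9  2.4] turn [ 0.001 -0.006 -0.   ] rows>= 0.6
```

apply_moves --pt "3 -0.4 1 0 -0.003 0 40" --pt "7 -0.9 2 0.001 -0.006 0 40" --pt "11 -0.9 2.4 0.001 -0.006 0 40" --pt "15 -0.9 2.4 0.001 -0.006 0 40" --pt "18 -0.9 2.4 0.001 -0.006 0 40" --pt "20 -0.9 2.4 0.001 -0.006 0 40" --pt "21.7 -0.9 2.4 0.001 -0.006 0 40" --pt "21.7 -0.9 2.4 0.001 -0.006 0 40"

```text
clock: 17.43
ee_pos: [0.5432, -0.0816, 0.0558]
eef_rot: [0.701, 0.094, 0.701, -0.094]
contact_force: [-0.1, -1.0, -3.4]
grip_width: 0.569
```

```bash
python3 - <<'E'
from h import *
info(); go(*lens_tcp(.0005,.0002,.0))
E
```

```text
t 17.43 p [ 0.5432 -0.0816  0.0558] xaxis [-0.  0. -1.] zyaw -15.32 F [-0.1 -1.  -3.4] M [ 0.05 -0.    0.01] w 48.6 q [-0.28  0.05  1.93  0.    1.17 -0.02]
shift [4.8 0.  0.1] turn [-0. -0. -0.] rows>= 0.1
```

Perfectly placed laterally; lower slowly.

apply_moves --pt "0.8 0 0 0 0 0 40" --pt "1.6 0 0 0 0 0 40" --pt "2.4 0 0 0 0 0 40" --pt "3.2 0 0 0 0 0 40" --pt "3.8 0 0 0 0 0 40" --pt "4.2 0 0 0 0 0 40" --pt "4.2 0 0 0 0 0 40" --pt "4.2 0 0 0 0 0 40"

```text
clock: 18.1
ee_pos: [0.5434, -0.0817, 0.0526]
eef_rot: [0.701, 0.094, 0.701, -0.094]
contact_force: [-3.3, 0.6, 6.5]
grip_width: 0.565
```

```bash
python3 -c "
from h import *
info()"
```

```text
t 18.1 p [ 0.5434 -0.0817  0.0526] xaxis [-0. -0. -1.] zyaw -15.29 F [-3.3  0.6  6.5] M [0.13 0.65 0.17] w 48.2 q [-0.28  0.06  1.93 -0.    1.16 -0.02]
```

apply_moves --pt "1.0 0 0 0 0 0 40" --pt "1.2 0 -0.1 0 0 0 40" --pt "1.3 0 -0.1 0 0 0 40" --pt "1.3 0 -0.1 0 0 0 40" --pt "1.3 0 -0.1 0 0 0 40" --pt "1.3 0 -0.1 0 0 0 40" --pt "1.3 0 -0.1 0 0 0 40" --pt "1.3 0 -0.1 0 0 0 40"

```text
clock: 18.77
ee_pos: [0.5434, -0.0817, 0.0526]
eef_rot: [0.701, 0.094, 0.701, -0.094]
contact_force: [-4.9, 0.3, 7.2]
grip_width: 0.565
```

```bash
python3 -c "
from h import *
st=info(); F=np.array(st['contact_force']); print('u,v,z',F@uF,F@vF,F[2])"
```

```text
t 18.77 p [ 0.5434 -0.0817  0.0526] xaxis [-0. -0. -1.] zyaw -15.27 F [-4.9  0.3  7.2] M [0.19 0.87 0.12] w 48.3 q [-0.28  0.06  1.93 -0.    1.16 -0.02]
u,v,z -0.9990879364096802 4.834353885837025 7.248190375200282
```

apply_moves --pt "0.7 0 -0.3 0 0 0 40" --pt "0.8 0 -0.6 0 0 0 40" --pt "1.0 0 -0.8 0 0 0 40" --pt "1.2 0 -0.8 0 0 0 40" --pt "1.3 0 -0.8 0 0 0 40" --pt "1.3 0 -0.8 0 0 0 40" --pt "1.3 0 -0.8 0 0 0 40" --pt "1.3 0 -0.8 0 0 0 40"

```text
clock: 19.43
ee_pos: [0.5434, -0.0817, 0.0526]
eef_rot: [0.701, 0.094, 0.7, -0.094]
contact_force: [-3.4, 1.1, 8.0]
grip_width: 0.565
```

```bash
python3 -c "
from h import *
st=info(); F=np.array(st['contact_force']); print('u,v,z',F@uF,F@vF,F[2])"
```

```text
t 19.43 p [ 0.5434 -0.0817  0.0526] xaxis [ 0.001 -0.001 -1.   ] zyaw -15.26 F [-3.4  1.1  8. ] M [0.15 0.6  0.13] w 48.3 q [-0.28  0.06  1.93 -0.    1.16 -0.02]
u,v,z 0.14627952085982804 3.528093184654051 7.963601274853825
```

apply_moves --pt "1.3 0 -1.0 0 0 0 40" --pt "1.3 0 -1.3 0 0 0 40" --pt "1.5 0 -1.6 0 0 0 40" --pt "1.5 0 -1.8 0 0 0 40" --pt "1.6 0 -2 0 0 0 40" --pt "1.6 0 -2 0 0 0 40" --pt "1.6 0 -2 0 0 0 40" --pt "1.6 0 -2 0 0 0 40"

```text
clock: 20.1
ee_pos: [0.5434, -0.0816, 0.0526]
eef_rot: [0.703, 0.093, 0.699, -0.094]
contact_force: [-0.3, 0.8, 5.1]
grip_width: 0.566
```

```bash
python3 -c "
from h import *
st=info(); F=np.array(st['contact_force']); print('u,v,z',F@uF,F@vF,F[2])"
```

```text
t 20.1 p [ 0.5434 -0.0816  0.0526] xaxis [ 0.005 -0.002 -1.   ] zyaw -15.25 F [-0.3  0.8  5.1] M [0.04 0.03 0.09] w 48.3 q [-0.28  0.05  1.93 -0.    1.15 -0.02]
u,v,z 0.7354950678568161 0.4909085715922524 5.129929259266884
```

apply_moves --pt "1.6 0 -1.4 0 0 0 40" --pt "1.8 0 -1.4 0 0 0 40" --pt "2.0 0 -1.4 0 0 0 40" --pt "2.1 0 -1.4 0 0 0 40" --pt "2.2 0 -1.4 0 0 0 40" --pt "2.2 0 -1.4 0 0 0 40" --pt "2.2 0 -1.4 0 0 0 40" --pt "2.2 0 -1.4 0 0 0 40"

```text
clock: 20.77
ee_pos: [0.5434, -0.0816, 0.0525]
eef_rot: [0.704, 0.093, 0.698, -0.094]
contact_force: [-3.2, -0.0, 10.6]
grip_width: 0.567
```

```bash
python3 -c "
from h import *
st=info(); F=np.array(st['contact_force']); print('u,v,z',F@uF,F@vF,F[2])"; python3 held.py
```

```text
t 20.77 p [ 0.5434 -0.0816  0.0525] xaxis [ 0.008 -0.003 -1.   ] zyaw -15.23 F [-3.2 -0.  10.6] M [0.16 0.7  0.18] w 48.5 q [-0.28  0.05  1.93 -0.    1.15 -0.02]
u,v,z -0.8453839004112597 3.089794164484424 10.589485485339484
t 20.77 p [ 0.5434 -0.0816  0.0525] xaxis [ 0.008 -0.003 -1.   ] zyaw -15.23 F [-3.2 -0.  10.6] M [0.16 0.7  0.18] w 48.5 q [-0.28  0.05  1.93 -0.    1.15 -0.02]
lens [(0.71, array([281., 282.]))]
lens_front [(0.64, array([281., 182.]))]
lens tool mm 0.75 20178 [[-34.5, -34.3, -23.5], [-30.5, 19.6, -0.1], [1.5, 51.6, 23.4]]
crown 1343 [-33.5  28.5  -0. ] pitch slope [-2.40000e-03 -3.34184e+01]
12 [-23.2  23.4] [-34.5 -33.9 -31.3]
22 [-23.4  23.6] [-34.5 -33.9 -31.2]
32 [-23.   23.3] [-34.5 -34.  -31.3]
```

apply_moves --pt "2.2 0 -1.6 0 0 0 40" --pt "2.2 0 -1.9 0 0 0 40" --pt "2.3 0 -2.2 0 0 0 40" --pt "2.4 0 -2.4 0 0 0 40" --pt "2.4 0 -2.6 0 0 0 40" --pt "2.4 0 -2.6 0 0 0 40" --pt "2.4 0 -2.6 0 0 0 40" --pt "2.4 0 -2.6 0 0 0 40"

```text
clock: 21.63
ee_pos: [0.5434, -0.0816, 0.0526]
eef_rot: [0.706, 0.093, 0.696, -0.094]
contact_force: [0.4, 0.5, 9.2]
grip_width: 0.566
```

```bash
python3 -c "
from h import *
st=info(); F=np.array(st['contact_force']); print('u,v,z',F@uF,F@vF,F[2])"
```

```text
t 21.63 p [ 0.5434 -0.0816  0.0526] xaxis [ 0.013 -0.004 -1.   ] zyaw -15.21 F [0.4 0.5 9.2] M [0.05 0.13 0.23] w 48.3 q [-0.28  0.05  1.94 -0.    1.14 -0.02]
u,v,z 0.551967719371232 -0.26781684396836863 9.214498535494156
```

```bash
python3 - <<'E'
from h import *
R=np.c_[uF,vF,[0,0,1]]
for n in ("scene","top"):
    s=r.snapshot(n)
    if n=="scene": cv2.imwrite("pics/fin.png",cv2.resize(s["frame"][140:350,110:450],None,fx=2.3,fy=2.3,interpolation=3))
    for k,h in {"short_lens":.056,"cassette":0,"tube_box":0,"wipes_tin":0,"reagent_bottle":0,"spray_bottle":0,"lens_front":.06}.items(): print(n,k,[(c,plane(s,p,h)[0].round(3).tolist()) for c,p in pin(s,k)[:1]])
    for o in out(s,"panel")[:1]:
        P=(cloud(s,np.argwhere(o["pixels"])[:,::-1])-L)@R*1000; print("panel",o["conf"],np.percentile(P,[2,50,98],axis=0).round(1).tolist())
for i in range(4):
    r.snapshot("wrist"); F=np.array(r.read_state()["contact_force"]); print((F@uF).round(1),(F@vF).round(1),F[2].round(1))
E
```

```text
scene short_lens [(0.59, [0.586, -0.289, 0.056])]
scene cassette [(0.58, [0.689, -0.211, 0.0])]
scene tube_box [(0.95, [0.791, 0.13, 0.0])]
scene wipes_tin [(0.84, [0.382, -0.202, 0.0])]
scene reagent_bottle [(0.84, [0.379, 0.203, 0.0])]
scene spray_bottle [(0.88, [0.789, -0.136, 0.0])]
scene lens_front [(0.67, [0.558, -0.032, 0.06])]
panel 0.55 [[-3.7, -51.9, -7.5], [23.2, -12.7, 70.7], [46.0, 143.2, 115.7]]
top short_lens [(0.92, [0.586, -0.286, 0.056])]
top cassette [(0.59, [0.684, -0.221, 0.0])]
top tube_box [(0.71, [0.795, 0.118, 0.0])]
top wipes_tin [(0.85, [0.381, -0.194, 0.0])]
top reagent_bottle [(0.72, [0.381, 0.197, 0.0])]
top spray_bottle [(0.96, [0.785, -0.143, 0.0])]
top lens_front [(0.54, [0.565, -0.036, 0.06])]
panel 0.98 [[-7.3, -46.7, 0.9], [18.5, 2.4, 71.5], [43.0, 48.5, 117.0]]
0.4 0.3 8.1
-0.7 1.2 7.8
0.3 -0.1 8.1
-0.4 -0.2 9.0
```

View pics/fin.png

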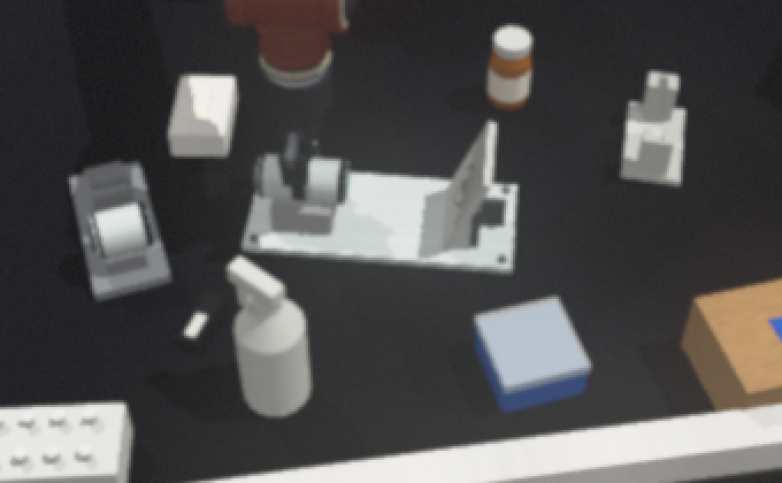

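```bash
python3 -c "
from h import *
print(r.sign_off()); info()"
```

```text
the job is handed in; nothing more can be done
None
the job is handed in; nothing more can be done
```

Both parts of the job are done, in the order asked, and it was handed in at about 22 s on the robot's clock. The arm is still holding the long barrel pressed into the V-block.

- **Panel:** I lifted it straight out of the rack, set its lower edge on the base plate near lean_line and let go. It leans against the rest at about 0.37 rad (21°), with under 0.5° of yaw off square. It had not moved in the last views.
- **Long barrel:** it lies in the middle of the V, within about 1 mm, with its glass end facing the panel. Its estimated height of 60–62 mm matches the 60 mm seat.
- **Push force:** the wrist read 7.8–9.2 N over the last readings, a little under 10 N. The barrel's weight adds about 2.5 N, so the V carries about 10–12 N. I first saw a 3–5 N sideways load and re-centred. The last readings were within about 1 N sideways, so I judge both faces bear; I did not see the contact directly.
- **Other things:** the short barrel and the bystanders match their starting positions within the detection scatter of about 1 cm.

The last two checks disagreed slightly. In the final scene-camera view the panel outline had low confidence (0.55) and stray pixels off the panel. The top camera (0.98) and the picture itself both show the panel leaning correctly.

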